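# Close up the cash box

### The arm

A 6-joint arm with a two-finger parallel gripper is mounted at the origin on the work surface; the furniture and walls round the work are solid. World frame = base frame: x ahead of the robot, y to its left, z up, the work surface at z = 0. Lengths are in m, angles in rad, forces in N, time in s.
With the tool pointing down it reaches from about 0.35 to 0.975 m from the base axis. Payload 4.9 kg.
Tool frame: the origin (TCP) lies on the centre line of the jaws, within the pads' length; the fingertips stand 8 mm ahead of it and the grasp point (between the pads) lies 11 mm behind it; z points along the fingers, y is the direction in which the jaws open and shut (so a half turn about z gives the same grasp; the last joint's range is limited). The gripper opens to 85 mm and grips with 20 to 120 N. Pads are 22 mm wide; open, the fingers measure 114 mm over their backs; the gripper's body (76 mm by 85 mm) begins 54 mm behind the grasp point. The pads swing forward as they close: fully open they stand 13 mm farther back than shut.
Start: joints at [-0.119, 0.053, 1.613, -0, 1.476, -0.119], TCP at [0.625, 0, 0.239] pointing down, gripper open.
Joint ranges: [-3.01, 3.01], [-1.01, 2.22], [0.06, 2.58], [-1.02, 4.17], [0.09, 2.62], [-3.14, 3.14]. Speed limits (rad/s): [2.57, 2.57, 3.14, 3.14, 3.14, 3.14].

### API

Orientations are given as a rotation vector (axis times angle).
In Python, from station import get_obs, get_image, calibration, finish_job gives the robot as it stands. The module is installed in compiled form; this text tells all that it offers.
- The arm moves only by the shell command python3 -m jog 'ROWS' [FORCE]. ROWS is JSON, a list of rows, each a list of 7 numbers: the shift along the tool's x, y, z in cm, then the turn, a rotation vector about the tool's x, y, z in rad, then the closure in counts, from 0 (fully open) to 255 (shut). In form: [[dx, dy, dz, ax, ay, az, jaw], ...]. A call has 1 to 8 rows; each row is the pose to reach, as a shift and turn from the pose measured when the call began, along the tool's axes at that moment; what a row does not reach only later rows make up. A row lasts 1/12 s, in which the tool goes at most 41.7 mm and 7.16 degrees, less where a joint would pass 70% of its speed; a pose out of reach is approached as far as the arm can. A call with a gripper value outside its range is refused whole. The fingers move at their own pace and stop on an object; FORCE is the grip in N (left out, the last holds). Time passes only in rows, so rows that repeat a pose let the fingers close. It gives the time, the measured TCP pose, the force and the opening at its end, in the units of the state.
- get_obs(): the state, without advancing time (a new reading comes with each control period).
- get_image(name): name is "scene" or "side" or "wrist"; returns the picture (384x512x3 uint8, red, green, blue); there is no depth.
- calibration(name): a dict with "vfov" (degrees; the focal length in pixels is half the picture's height over the tangent of half this angle, whatever the lens; pixels are square), "cx", "cy" (the principal point, pixels), "R" (3x3) and "t" (3): a world point X has camera coordinates R X + t. Camera axes: x right, y down, z forward; pixel columns grow to the right and rows downward; lengths in m; the calibration is good to about 2 mm. A picture is of the moment at which its call begins: read the wrist's pose just before it. calibration takes no time and is no camera call; for the wrist camera it gives the pose at the moment of the call.
- finish_job(): hands the job in, once; it reports no verdict.
The state is a dict: "t": time; "q": joint angles; "dq": joint speeds; "effort": joint torques, N m; "tool_pos": TCP position; "tool_rot": TCP orientation; "contact_force": force on the tool from outside, world axes, zero at the start; "wrist_torque": the same for the moment, N m; "opening": finger opening in m.
Only numpy, scipy, OpenCV 4.12 (cv2) and the standard library are available. Lean on these libraries where they do the work, as an engineer would, in place of code of your own. Each camera call takes 0.05 s, during which the arm holds its last target. There are 200 camera calls.

### The job

Close up the cash box with your fingertips so that stock trays can be stacked on it: push its lid right down until it is fully shut, without slamming it, and fold the carrying handle on the lid down flat. Grip nothing: do not pinch the lid or the handle, and do not lift or shove the box or disturb the things standing in it and round it.

Things in the scene. Friction and masses are not known exactly. Their poses are not given: they have to be found in the camera images.
- cash_box: green steel cash box with coin tray, loose but heavy (about 3 kg). Origin: centre of its underside; x from front (lock) to back (hinge), y along its width, z up; the front faces the robot within 0.6 rad. Body 148 x 200 mm, rim 62 mm high. Lid: steel plate 157 x 207 x 4 mm with an 18 mm skirt at front and sides; its flat top is 80 mm above the table when shut
- cash_box_lid (a joint): angle of the lid about its hinge at the back of the box, rad: 0 shut, grows as it opens up and backwards, stop at 1.745 (just past upright). It starts between 1.25 and 1.65. A stiff stay (0.5 N m) holds it at any angle; about 3 to 6 N near the front edge, square to the lid, moves it
- cash_box_handle (a joint): angle of the carrying handle on the lid, rad: 0 folded flat on the lid towards the hinge, 1.57 standing square to the lid. It starts between 0.95 and 1.5, has slight friction (0.02 N m) and stays where it is left
- lid_hinge (a point): middle of the lid's hinge line, on the box: 80 mm behind the box's origin (+x) and 63 mm above its underside. The hinge line runs along the box's y
- lid_front_edge (a point): middle of the lid's free edge, on its outer face (the top when shut): at lid angle 0 it is 157 mm in front of (-x) and 17 mm above the hinge line, and turns about it with the lid
- handle_bar (a point): middle of the handle's cross bar: a bright wire bow 4 to 6 mm thick, bar 76 mm long, parallel to the hinge line, its centre 30 mm from the handle's pivot line. The pivot line crosses the middle of the lid's outer face, 79 mm from the lid's hinge line (81 mm above the box's underside when shut); the folded bar lies 30 mm nearer the lid hinge
- gem_jar_in: bystander: black jar with a gem on show, 33 mm across, 22 mm high, standing in a front compartment of the coin tray, below the rim. Origin: centre of its underside
- gem_jar_out: bystander: black jar with a gem on show, 33 mm across, 22 mm high, on the table just left of the box. Origin: centre of its underside
- palm_stone: bystander: polished dark green palm stone, 48 x 48 x 20 mm, on the table just right of the box. Origin: centre of its underside
- calculator: bystander: grey desk calculator, 138 x 82 x 20 mm, flat on the table in front of the box and to the right. Origin: centre of its underside

How it is judged:
By the outcome, as a careful person would: the job done as asked, in the order asked, and still so for the second after the job is handed in, with the robot touching nothing.
It also fails if it takes over 48 s, if anything falls off the work surface, if the arm or the gripper's body presses on something with over 40 N, if the wrist force passes 120 N, or if a joint passes its speed limit or range.

## Working session

There is one attempt and no reset: what is moved stays moved. The work goes in short steps, Python scripts to look and compute and a shell command to move; the robot and the scene stay as the last step left them, time stands still between calls to the robot, and variables do not carry over. Pictures are saved under pics/ and viewed, about 8 in all and at most 12, crops included, and the job is handed in when it is done.

```bash
mkdir -p pics
python3 - <<'E'
from station import *
import cv2,numpy as np
o=get_obs();print(o)
for n in("scene","side","wrist"):
    c=calibration(n);print(n,c)
    im=get_image(n);np.save(f"pics/{n}0.npy",im);cv2.imwrite(f"pics/{n}0.png",cv2.resize(im[...,::-1],(768,576)) if n!="wrist" else im[...,::-1])
E
```

```text
{'t': 0.0, 'q': array([-1.18969472e-01,  5.33469112e-02,  1.61431322e+00,  6.44068682e-06,
        1.47599626e+00, -1.18978366e-01]), 'dq': array([ 0.00088529, -0.000348  , -0.00251993, -0.00010023, -0.00073381,
       -0.00200734]), 'effort': array([ 2.70554956e-04, -3.93670499e+01, -3.70175600e+01, -1.62778279e-04,
        6.93513779e-03, -6.06393527e-06]), 'tool_pos': array([6.24386387e-01, 9.45967914e-05, 2.38057691e-01]), 'tool_rot': array([-2.22028198e+00, -2.22030036e+00,  1.99500696e-03]), 'contact_force': array([0.21649513, 0.72744649, 0.03526769]), 'wrist_torque': array([-0.0232906 , -0.02080535, -0.00029911]), 'opening': 0.08600364741172761}
scene {'vfov': 53.843559196835976, 'cx': 260.5298679018997, 'cy': 192.40828731074092, 'R': array([[ 0.79488483, -0.60643313,  0.01992376],
       [-0.39578556, -0.5431071 , -0.74053256],
       [ 0.45990422,  0.58075256, -0.67172507]]), 't': array([-0.44349145,  0.24146048,  0.78964696])}
side {'vfov': 54.55359536175611, 'cx': 256.1674738350013, 'cy': 186.98655892705216, 'R': array([[-0.99243043, -0.12073487, -0.02247053],
       [-0.04102317,  0.49838004, -0.86598755],
       [ 0.11575376, -0.85851059, -0.49956045]]), 't': array([0.47350537, 0.1226571 , 0.79870309])}
wrist {'vfov': 59.932942043601514, 'cx': 257.34064056098657, 'cy': 189.44668187125956, 'R': array([[ 9.99997504e-01,  5.26918030e-04, -2.17138252e-03],
       [ 1.12325051e-03, -9.58624402e-01,  2.84671732e-01],
       [-1.93154161e-03, -2.84673460e-01, -9.58622600e-01]]), 't': array([-0.62454479, -0.03846272,  0.37949323])}
```

View pics/scene0.png

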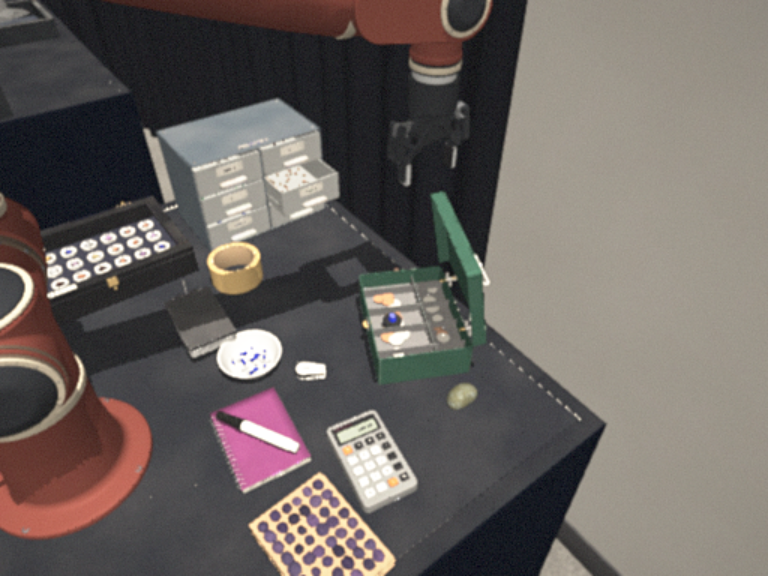

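View pics/side0.png

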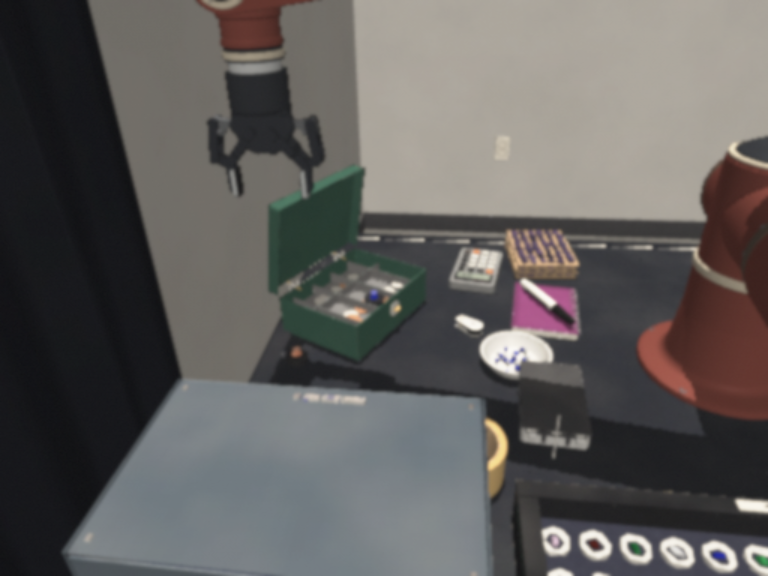

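The scene view shows the green box at about (420,325) of 768x576, lid standing open, handle bow at (482,270). The side view shows the box at (350,290) with the lock facing right. I'll zoom both in for corner pixels.

Run:
```python
import cv2,numpy as np
def crop(n,x0,y0,w,h,s):
    im=np.load(f"pics/{n}0.npy")[y0:y0+h,x0:x0+w,::-1]
    im=cv2.convertScaleAbs(im,alpha=1.5,beta=15)
    im=cv2.resize(im,None,fx=s,fy=s,interpolation=cv2.INTER_CUBIC)
    for k in range(0,w,10):
        X=x0+k
        if X%10==0: cv2.line(im,(k*s,0),(k*s,8 if X%50 else 20),(0,255,255),1)
    for v in range(y0,y0+h,10): cv2.line(im,(0,(v-y0)*s),(8 if v%50 else 20,(v-y0)*s),(0,255,255),1)
    return im
a=crop("scene",230,120,110,150,4);b=crop("side",170,100,90,150,4)
cv2.imwrite("pics/c1.png",np.hstack([a,b]))
```

```text
(no output)
```

View pics/c1.png

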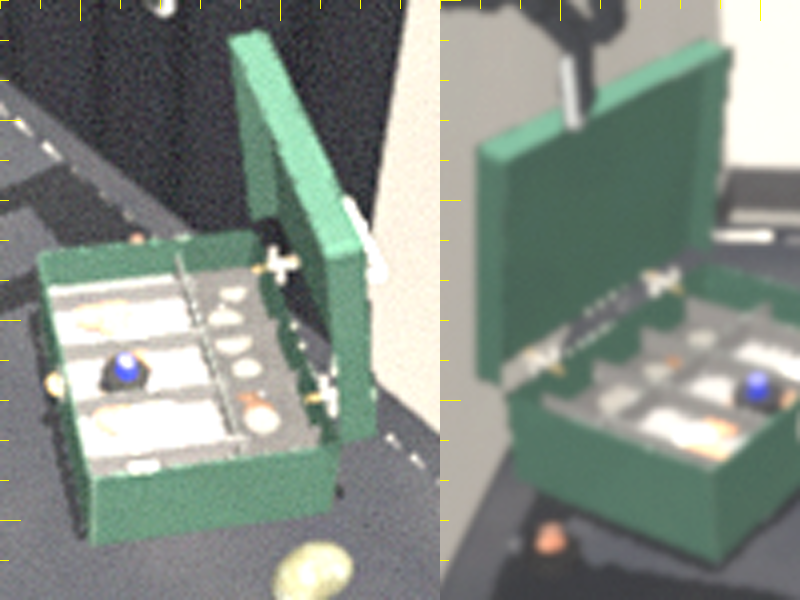

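View pics/wrist0.png

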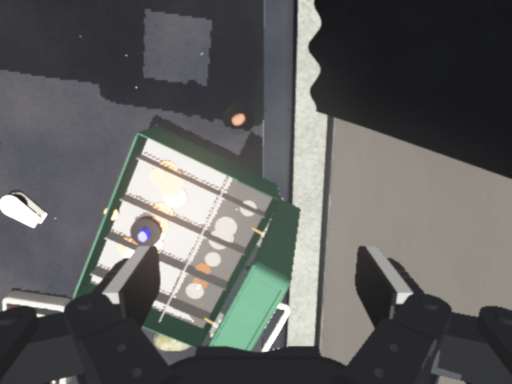

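The crops give clean corners: rim front-left and front-right and the lid's outer free-edge corners in scene (297,128)/(320,179) and side (180,137)/(236,110); wrist view shows the box yawed, jar_out at (237,118), right edge of the table close behind the box. Triangulating.

```bash
cat > h.py <<'E'
import numpy as np
from station import calibration
W0=None
def ray(c,uv):
    f=192/np.tan(np.radians(c["vfov"])/2)
    d=c["R"].T@np.array([(uv[0]-c["cx"])/f,(uv[1]-c["cy"])/f,1]);o=-c["R"].T@c["t"]
    return o,d/np.linalg.norm(d)
def tri(obs):
    A=0;b=0;R=[ray(calibration(n) if isinstance(n,str) else n,uv) for n,uv in obs]
    for o,d in R:
        P=np.eye(3)-np.outer(d,d);A=A+P;b=b+P@o
    X=np.linalg.solve(A,b)
    return X,[round(1e3*np.linalg.norm((np.eye(3)-np.outer(d,d))@(X-o)),1) for o,d in R]
def plane(c,uv,z):
    c=calibration(c) if isinstance(c,str) else c
    o,d=ray(c,uv);return o+d*(z-o[2])/d[2]
E
python3 - <<'E'
from h import *
np.set_printoptions(precision=4,suppress=True)
s,d,w="scene","side","wrist"
T={"rimFL":[(s,(240,183)),(d,(239.25,217.5)),(w,(140,133))],
"lidL":[(s,(297,128)),(d,(180,136.75))],"lidR":[(s,(320.25,179.25)),(d,(236.25,109.5))]}
P={k:tri(v) for k,v in T.items()}
for k,v in P.items(): print(k,*v)
print("len",np.linalg.norm(P["lidL"][0]-P["lidR"][0]))
print("FR scene",plane(s,(253.25,237.5),.062),"wrist",plane(w,(75,290),.062))
print("FR bot",plane(s,(253.75,255.75),0)," FLbot side",plane(d,(239.25,240.75),0))
print("BL side",plane(d,(187.5,198.25),.062),"wr",plane(w,(278,187),.062))
print("BR",plane(s,(313.25,231.75),.062))
print("jarout",plane(w,(237,118),.02), "jarin",plane(w,(145,232),.03),"stone",plane(s,(308,263),.01))
E
```

```text
rimFL [0.5121 0.0328 0.0603] [np.float64(1.4), np.float64(3.7), np.float64(2.8)]
lidL [ 0.6397 -0.031   0.2175] [np.float64(1.0), np.float64(1.0)]
lidR [ 0.5479 -0.2067  0.2206] [np.float64(0.6), np.float64(0.6)]
len 0.19824246434027049
FR scene [ 0.4278 -0.1412  0.062 ] wrist [ 0.4292 -0.1338  0.062 ]
FR bot [ 0.4271 -0.1449  0.    ]  FLbot side [0.5107 0.0356 0.    ]
BL side [ 0.6414 -0.0328  0.062 ] wr [ 0.6449 -0.0185  0.062 ]
BR [ 0.5506 -0.2097  0.062 ]
jarout [0.6035 0.0441 0.02  ] jarin [ 0.499  -0.0804  0.03  ] stone [ 0.5109 -0.2428  0.01  ]
```

Box pose consistent: origin ≈ (0.5365,-0.087), yaw ≈ -0.455, lid angle ≈ 1.37 (edge height 219 mm, hinge-to-edge 157 mm – matches the text). First I raise, shut the fingers and turn by 0.455 so that tool y = box +x, then go behind the lid.

```bash
python3 -m jog '[[0,0,-3,0,0,0.12,255],[0,0,-5,0,0,0.24,255],[-3,0.3,-5,0,0,0.36,255],[-7,0.7,-5,0,0,0.455,255],[-11,1.1,-5,0,0,0.455,255],[-13.7,1.4,-5,0,0,0.455,255],[-13.7,1.4,-5,0,0,0.455,255],[-13.7,1.4,-5,0,0,0.455,255]]' 20
cat >> h.py <<'E'
PSI=-0.455;O=np.array([.5365,-.087]);X=np.array([np.cos(PSI),np.sin(PSI)]);Y=np.array([-X[1],X[0]])
def box(p): d=np.array(p[:2])-O; return np.array([d@X,d@Y,p[2]])
def tcp(th,s=.14,n=.017): # box x,z of TCP for contact
    return .08-s*np.cos(th)+n*np.sin(th)+.0145, .063+s*np.sin(th)+n*np.cos(th)+.008
E
python3 - <<'E'
from h import *
from station import *
import cv2
o=get_obs();print(o["t"],box(o["tool_pos"]),o["tool_rot"],o["contact_force"],o["opening"])
for th in (1.37,1.2,1,.8,.6,.4,.2,.1,0):print(th,np.round(tcp(th),4))
ims=[]
for n,x0,y0 in(("scene",200,60),("side",140,50)):
    im=get_image(n)[y0:y0+200,x0:x0+170,::-1];ims.append(cv2.resize(cv2.convertScaleAbs(im,alpha=1.4,beta=10),None,fx=2.3,fy=2.3))
cv2.imwrite("pics/c2.png",np.hstack(ims))
E
```

```text
t: 0.82
tool_pos: [0.6383, -0.1383, 0.2874]
tool_rot: [-2.665, -1.659, 0.003]
contact_force: [-0.3, 0.8, -0.1]
opening: -0.0004
0.8167 [ 0.11396522 -0.00131601  0.28744935] [-2.66536092 -1.658569    0.00302316] [-0.34293537  0.78221573 -0.05946587] -0.00042646401687335654
1.37 [0.0832 0.2116]
1.2 [0.0596 0.2076]
1 [0.0332 0.198 ]
0.8 [0.0092 0.1833]
0.6 [-0.0114  0.1641]
0.4 [-0.0278  0.1412]
0.2 [-0.0393  0.1155]
0.1 [-0.0431  0.1019]
0 [-0.0455  0.088 ]
```

View pics/c2.png

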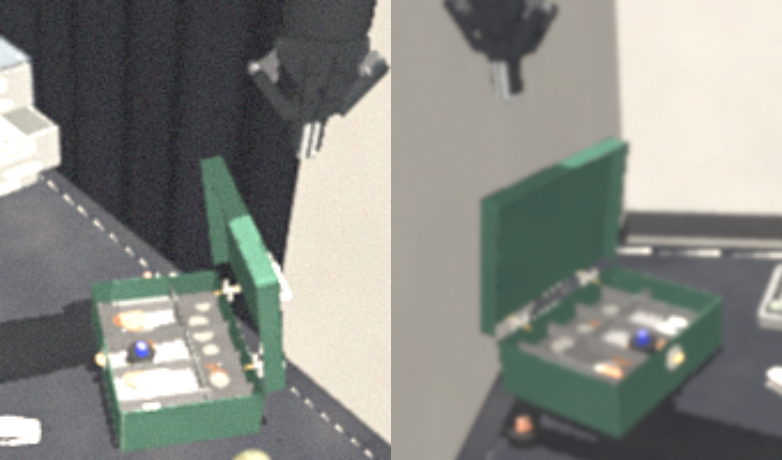

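The shut fingertips stand behind and above the lid's free edge in both views. Down, then forward to touch.

```bash
python3 -m jog '[[0,0,3,0,0,0,255],[0,0,6,0,0,0,255],[0,0,7.5,0,0,0,255],[0,0,7.5,0,0,0,255],[0,-1,7.5,0,0,0,255],[0,-1.6,7.5,0,0,0,255],[0,-2.0,7.5,0,0,0,255],[0,-2.0,7.5,0,0,0,255]]'
python3 -m jog '[[0,-0.3,0,0,0,0,255],[0,-0.6,0,0,0,0,255],[0,-0.9,0,0,0,0,255],[0,-1.2,0,0,0,0,255],[0,-1.5,0,0,0,0,255],[0,-1.5,0,0,0,0,255]]'
python3 -c "
from h import *;from station import *
o=get_obs();print(box(o['tool_pos']),o['contact_force'])"
```

```text
t: 1.58
tool_pos: [0.6205, -0.1271, 0.2154]
tool_rot: [2.664, 1.664, 0.001]
contact_force: [0.1, -0.2, -0.8]
opening: -0.0003
t: 2.08
tool_pos: [0.6071, -0.1206, 0.2156]
tool_rot: [2.663, 1.663, 0.002]
contact_force: [1.6, -0.3, -0.1]
opening: 0.0003
[0.07815707 0.00080901 0.21556739] [ 1.60134676 -0.30493383 -0.11060695]
```

Contact begins (about 1.6 N) where predicted. Follow the arc.

```bash
python3 -m jog '[[0,-0.5,0.4,0,0,0,255],[0,-1.0,0.6,0,0,0,255],[0,-1.5,0.8,0,0,0,255],[0,-2.0,1.0,0,0,0,255],[0,-2.5,1.15,0,0,0,255],[0,-3.0,1.3,0,0,0,255],[0,-3.5,1.5,0,0,0,255],[0,-3.5,1.5,0,0,0,255]]'
python3 - <<'E'
from h import *;from station import *
import cv2
o=get_obs();print(box(o['tool_pos']),o['contact_force'])
ims=[]
for n,x0,y0 in(("scene",200,60),("side",140,50)):
    im=get_image(n)[y0:y0+200,x0:x0+170,::-1];ims.append(cv2.resize(cv2.convertScaleAbs(im,alpha=1.4,beta=10),None,fx=2.3,fy=2.3))
cv2.imwrite("pics/c3.png",np.hstack(ims))
E
```

```text
t: 2.75
tool_pos: [0.5744, -0.1046, 0.1997]
tool_rot: [2.664, 1.665, 0.0]
contact_force: [0.5, -0.7, 0.8]
opening: -0.0001
[0.04175518 0.00083769 0.19969254] [ 0.54953581 -0.68591082  0.84211063]
```

View pics/c3.png

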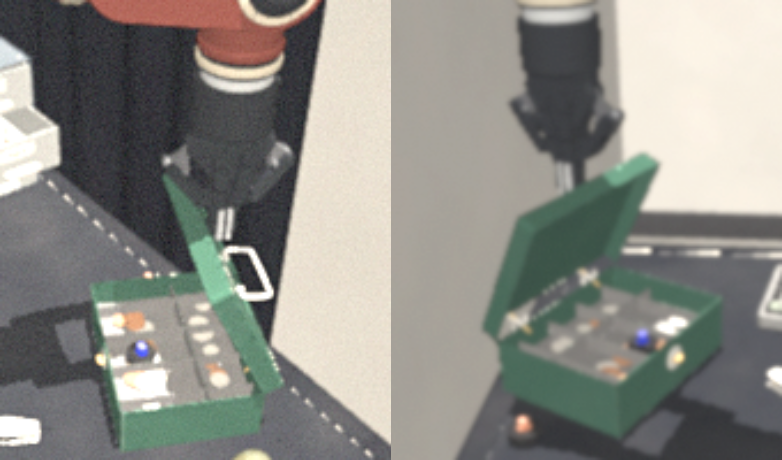

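The lid has moved with the tip to about 1.0 rad, the box unmoved, the handle (bow at right of lid) clear of the finger. Continue.

```bash
python3 -m jog '[[0,-0.8,0.35,0,0,0,255],[0,-1.6,0.75,0,0,0,255],[0,-2.4,1.2,0,0,0,255],[0,-3.1,1.7,0,0,0,255],[0,-3.8,2.2,0,0,0,255],[0,-4.5,2.8,0,0,0,255],[0,-5.1,3.4,0,0,0,255],[0,-5.3,3.6,0,0,0,255]]'
python3 -c "
from h import *;from station import *
o=get_obs();print(box(o['tool_pos']),o['contact_force'])"
```

```text
t: 3.52
tool_pos: [0.5251, -0.0806, 0.1615]
tool_rot: [-2.662, -1.663, 0.003]
contact_force: [-0.3, 0.9, 2.4]
opening: 0.0001
[-0.01306763  0.00069043  0.16145495] [-0.28050442  0.90367832  2.36824143]
```

```bash
python3 -m jog '[[0,-0.4,0.5,0,0,0,255],[0,-0.8,1.0,0,0,0,255],[0,-1.1,1.5,0,0,0,255],[0,-1.5,2.0,0,0,0,255],[0,-1.8,2.5,0,0,0,255],[0,-2.1,3.0,0,0,0,255],[0,-2.3,3.5,0,0,0,255],[0,-2.5,4.0,0,0,0,255]]'
python3 -m jog '[[0,-0.1,0.3,0,0,0,255],[0,-0.3,0.6,0,0,0,255],[0,-0.4,0.9,0,0,0,255],[0,-0.5,1.2,0,0,0,255],[0,-0.6,1.5,0,0,0,255],[0,-0.7,1.7,0,0,0,255],[0,-0.7,1.8,0,0,0,255],[0,-0.7,1.8,0,0,0,255]]'
python3 - <<'E'
from h import *;from station import *
import cv2
o=get_obs();print(box(o['tool_pos']),o['contact_force'])
ims=[]
for n,x0,y0 in(("scene",200,60),("side",140,50)):
    im=get_image(n)[y0:y0+200,x0:x0+170,::-1];ims.append(cv2.resize(cv2.convertScaleAbs(im,alpha=1.4,beta=10),None,fx=2.3,fy=2.3))
cv2.imwrite("pics/c4.png",np.hstack(ims))
E
```

```text
t: 4.18
tool_pos: [0.502, -0.0694, 0.1209]
tool_rot: [-2.661, -1.663, 0.004]
contact_force: [-0.9, 0.7, 1.6]
opening: -0.0002
t: 4.85
tool_pos: [0.4952, -0.0662, 0.1024]
tool_rot: [-2.66, -1.662, 0.006]
contact_force: [0.2, 0.7, 0.6]
opening: 0.0004
[-0.04627624  0.00052986  0.10244535] [0.21525543 0.73971298 0.59870799]
```

View pics/c4.png

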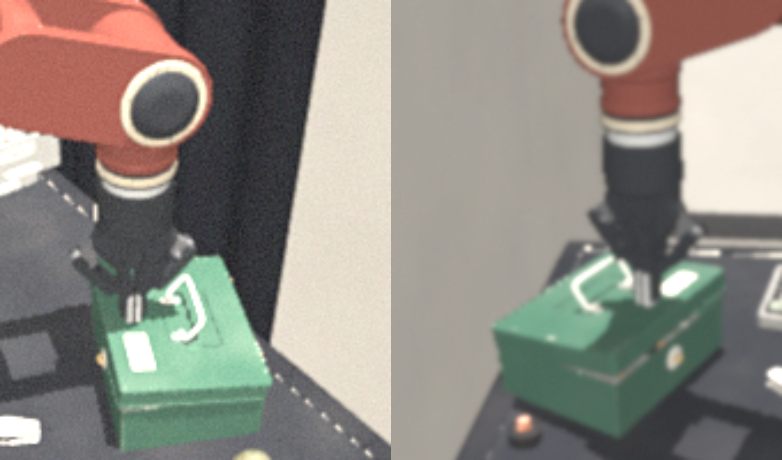

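Lid is nearly shut (gap line still visible at front), handle still standing clear of the finger. Press down slowly.

```bash
python3 -m jog '[[0,0,0.2,0,0,0,255],[0,0,0.4,0,0,0,255],[0,0,0.6,0,0,0,255],[0,0,0.75,0,0,0,255],[0,0,0.9,0,0,0,255],[0,0,1.05,0,0,0,255],[0,0,1.15,0,0,0,255],[0,0,1.25,0,0,0,255]]'
python3 -m jog '[[0,0,0.05,0,0,0,255],[0,0,0.1,0,0,0,255],[0,0,0.2,0,0,0,255],[0,0,0.2,0,0,0,255]]'
```

```text
t: 5.62
tool_pos: [0.4951, -0.0662, 0.0899]
tool_rot: [-2.66, -1.662, 0.006]
contact_force: [-0.8, 0.9, 1.1]
opening: 0.0002
t: 5.95
tool_pos: [0.4953, -0.0662, 0.0883]
tool_rot: [-2.66, -1.662, 0.005]
contact_force: [-1.9, 0.6, 3.2]
opening: -0.0001
```

```bash
python3 -m jog '[[0,0,0.05,0,0,0,255],[0,0,0.1,0,0,0,255],[0,0,0.15,0,0,0,255],[0,0,0.15,0,0,0,255]]'
python3 -m jog '[[0,0,0.05,0,0,0,255],[0,0,0.1,0,0,0,255],[0,0,0.1,0,0,0,255]]'
```

```text
t: 6.28
tool_pos: [0.4954, -0.0662, 0.0882]
tool_rot: [-2.66, -1.662, 0.006]
contact_force: [-6.4, 2.1, 11.3]
opening: -0.0002
t: 6.53
tool_pos: [0.4959, -0.0664, 0.0883]
tool_rot: [-2.66, -1.663, 0.005]
contact_force: [-2.5, 1.0, 6.7]
opening: 0.0001
```

Stopped at tip height 80.2 mm with 11 N: the shut height. One firmer press, then rise and find the handle.

```bash
python3 -m jog '[[0,0,0.1,0,0,0,255],[0,0,0.2,0,0,0,255],[0,0,0.25,0,0,0,255],[0,0,0.25,0,0,0,255]]'
python3 -m jog '[[0,0,-0.5,0,0,0,255],[0,0,-2,0,0,0,255],[0,-2,-5,0,0,0,255],[0,-6,-7,0,0,0,255],[0,-9,-7,0,0,0,255],[0,-9,-7,0,0,0,255],[0,-9,-7,0,0,0,255]]'
python3 - <<'E'
from h import *;from station import *
import cv2
o=get_obs();print(box(o['tool_pos']),o['contact_force'])
ims=[]
for n,x0,y0 in(("scene",230,140),("side",170,130)):
    im=get_image(n);np.save(f"pics/{n}5.npy",im);im=im[y0:y0+110,x0:x0+100,::-1];im=cv2.resize(cv2.convertScaleAbs(im,alpha=1.4,beta=10),None,fx=4,fy=4,interpolation=2)
    for k in range(0,110,10):
        cv2.line(im,(4*k,0),(4*k,8 if (x0+k)%50 else 20),(0,255,255));cv2.line(im,(0,4*k),(8 if (y0+k)%50 else 20,4*k),(0,255,255))
    ims.append(im)
cv2.imwrite("pics/c5.png",np.hstack(ims))
E
```

```text
t: 6.87
tool_pos: [0.496, -0.0664, 0.0882]
tool_rot: [-2.66, -1.663, 0.007]
contact_force: [-9.0, 2.2, 17.8]
opening: 0.0001
t: 7.45
tool_pos: [0.415, -0.0268, 0.1587]
tool_rot: [-2.66, -1.665, 0.005]
contact_force: [-0.1, -0.4, 0.6]
opening: -0.0002
[-0.135604    0.00067738  0.15868488] [-0.10081779 -0.43604173  0.56576102]
```

View pics/c5.png

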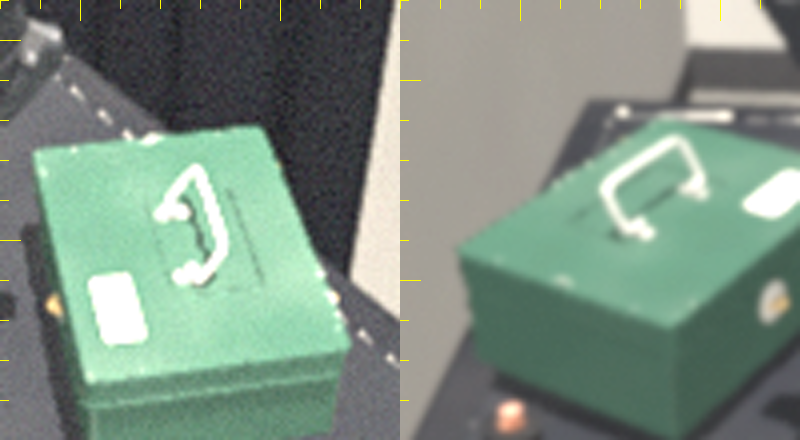

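Lid closed all round; handle bow stands up: bar ends scene (279.5,182)/(285.5,204), side (239.5,165)/(221,177.5). Triangulating the bar and lid corners.

Run:
```python
from h import *
np.set_printoptions(precision=4,suppress=True)
s,d="scene","side"
for n,a,b in(("barL",(279.5,182),(221.25,177.5)),("barR",(285.5,203.75),(239.5,165))):
    for bb in(b,):
        p,r=tri([(s,a),(d,bb)]);print(n,p,r,box(p))
p,r=tri([(s,(279.5,182)),(d,(221.25,177.5))])
p,r=tri([(s,(238.75,177.5)),(d,(237,211.5))]);print("lidFL",box(p),r)
p,r=tri([(s,(295.5,171.75)),(d,(185.5,192))]);print("lidBL",box(p),r)
for n,a in(("FL",(238.75,177.5)),("FR",(252.5,235.75)),("BR",(316.75,227.5)),("BL",(295.5,171.75))):print(n,box(plane(s,a,.08)))
```

```text
barL [ 0.5653 -0.0635  0.1045] [np.float64(1.1), np.float64(1.1)] [0.0155 0.0337 0.1045]
barR [ 0.531  -0.1305  0.1033] [np.float64(1.4), np.float64(1.4)] [ 0.0141 -0.0415  0.1033]
lidFL [-0.0765  0.1001  0.0786] [np.float64(0.1), np.float64(0.1)]
lidBL [0.0753 0.0954 0.079 ] [np.float64(1.8), np.float64(1.8)]
FL [-0.0767  0.0985  0.08  ]
FR [-0.0775 -0.1064  0.08  ]
BR [ 0.0716 -0.1081  0.08  ]
BL [0.0767 0.096  0.08  ]
```

The box has not moved; bar mid at box (0.015,-0.004,0.104) → handle about 1.03 rad, radius 27 mm (≈30 ok). Go over it, then press down and hinge-ward along its arc.

```bash
python3 -m jog '[[0,4,0,0,0,0,255],[-0.2,8,0,0,0,0,255],[-0.4,12,0,0,0,0,255],[-0.4,14.6,0,0,0,0,255],[-0.4,14.6,1.5,0,0,0,255],[-0.4,14.6,3,0,0,0,255],[-0.4,14.6,3.4,0,0,0,255],[-0.4,14.6,3.4,0,0,0,255]]'
python3 -c "
from h import *;from station import *
o=get_obs();print(box(o['tool_pos']),o['contact_force'])"
```

```text
t: 8.22
tool_pos: [0.5444, -0.095, 0.1206]
tool_rot: [-2.657, -1.66, 0.012]
contact_force: [-0.1, -0.1, -0.7]
opening: 0.0
[ 0.01060591 -0.0036957   0.12064285] [-0.05500018 -0.05141849 -0.66049337]
```

```bash
python3 -m jog '[[0,0.2,0.3,0,0,0,255],[0,0.5,0.6,0,0,0,255],[0,0.8,0.9,0,0,0,255],[0,1.1,1.2,0,0,0,255],[0,1.4,1.5,0,0,0,255],[0,1.6,1.9,0,0,0,255],[0,1.7,2.2,0,0,0,255],[0,1.7,2.3,0,0,0,255]]'
python3 -m jog '[[0,0.05,0.15,0,0,0,255],[0,0.1,0.3,0,0,0,255],[0,0.1,0.4,0,0,0,255],[0,0.1,0.5,0,0,0,255],[0,0.1,0.5,0,0,0,255]]'
```

```text
t: 8.88
tool_pos: [0.5597, -0.1025, 0.0971]
tool_rot: [-2.657, -1.66, 0.011]
contact_force: [1.4, 0.4, 2.8]
opening: 0.0002
t: 9.3
tool_pos: [0.5599, -0.1026, 0.0913]
tool_rot: [-2.656, -1.659, 0.013]
contact_force: [-0.6, 0.5, 0.6]
opening: 0.0004
```

```bash
python3 -m jog '[[0,0,0.1,0,0,0,255],[0,0,0.2,0,0,0,255],[0,0,0.3,0,0,0,255],[0,0,0.3,0,0,0,255]]'
python3 -m jog '[[0,0,0.1,0,0,0,255],[0,0,0.15,0,0,0,255],[0,0,0.2,0,0,0,255],[0,0,0.2,0,0,0,255]]'
```

```text
t: 9.63
tool_pos: [0.5603, -0.1027, 0.0907]
tool_rot: [-2.656, -1.66, 0.013]
contact_force: [-6.1, 1.3, 11.6]
opening: 0.0
t: 9.97
tool_pos: [0.5604, -0.1027, 0.0907]
tool_rot: [-2.656, -1.66, 0.014]
contact_force: [-4.8, 1.8, 11.7]
opening: -0.0001
```

Tip stops at 82.7 mm with 11.7 N: the bar lies flat. Retreat straight up and look.

```bash
python3 -m jog '[[0,0,-0.5,0,0,0,255],[0,0,-2,0,0,0,255],[0,0,-5,0,0,0,255],[0,-4,-8,0,0,0,255],[0,-8,-9,0,0,0,255],[0,-12,-9,0,0,0,255],[0,-15,-9,0,0,0,255],[0,-15,-9,0,0,0,255]]'
python3 - <<'E'
from h import *;from station import *
import cv2
o=get_obs();print(box(o['tool_pos']),o['contact_force'])
ims=[]
for n,x0,y0 in(("scene",230,140),("side",170,130)):
    im=get_image(n)[y0:y0+140,x0:x0+100,::-1];im=cv2.resize(cv2.convertScaleAbs(im,alpha=1.4,beta=10),None,fx=4,fy=4,interpolation=2)
    for k in range(0,140,10):
        cv2.line(im,(4*k,0),(4*k,8 if (x0+k)%50 else 20),(0,255,255));cv2.line(im,(0,4*k),(8 if (y0+k)%50 else 20,4*k),(0,255,255))
    ims.append(im)
cv2.imwrite("pics/c6.png",np.hstack(ims))
E
```

```text
t: 10.63
tool_pos: [0.4217, -0.0348, 0.1808]
tool_rot: [-2.652, -1.66, 0.016]
contact_force: [0.1, -0.9, -0.0]
opening: -0.0003
[-0.12609562 -0.00355861  0.18083166] [ 0.08289907 -0.89740818 -0.00578811]
```

View pics/c6.png

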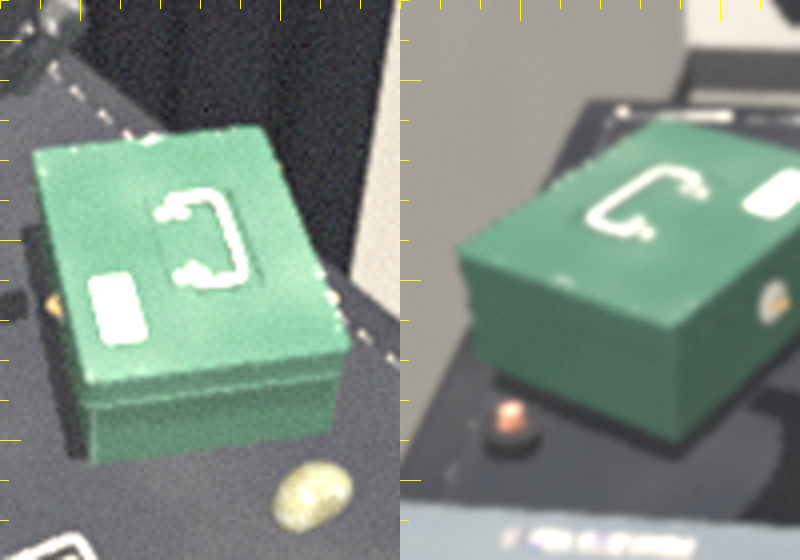

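The bow lies folded in its recess outline on the lid, lid seam even, jar, stone and box where they were. A numeric check of the bar, then hand in.

Run:
```python
from h import *
p,r=tri([("scene",(289.3,199.3)),("side",(225.8,178.5))]);b=box(p);print(b,r)
p,r=tri([("scene",(238.75,177.5)),("side",(237,211.5))]);print("lidFL",box(p),r)
if b[2]<.09:
    from station import finish_job;print(finish_job())
```

```text
[ 0.03302001 -0.00480881  0.07856722] [np.float64(0.7), np.float64(0.7)]
lidFL [-0.0764906   0.100096    0.07859677] [np.float64(0.1), np.float64(0.1)]
the job is handed in; nothing more can be done
None
```

The cash box is shut and its handle folded flat, and I handed the job in at about 10.7 s of the 48 s allowed. I used the closed fingertips only and gripped nothing.

- **Lid:** I pushed it round from about 1.37 rad along its arc and pressed it down slowly. The fingertip stopped at 80.2 mm under 11 N, and a second press at about 18 N moved it no further. That matches the stated shut height of 80 mm.
- **Handle:** I folded it from about 1.03 rad towards the hinge. The fingertip stopped at 82.7 mm under about 12 N. In the last images the bar sat 33 mm behind the box's centre and 79 mm high, against about 31 mm and 81 mm expected, which is within the camera's error.
- **Surroundings:** The last pictures show the box, the jar outside it and the palm stone where they were. I did not check the calculator after the move. The jar inside the box can't be seen with the lid shut.

No check failed or disagreed beyond a few millimetres. The finger's sideways and upward forces stayed under 20 N in every reading, and nothing was touching when I handed in.

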